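# Charge the soft spray canister on the air dock

### The arm

A 6-joint arm with a two-finger parallel gripper is mounted at the origin on the work surface. World frame = base frame: x ahead of the robot, y to its left, z up, the work surface at z = 0. Lengths are in m, angles in rad, forces in N, time in s.
With the tool pointing down it reaches from about 0.375 to 0.9 m from the base axis. Payload 3.1 kg.
Tool frame: the origin (TCP) lies between the finger pads; the fingertips stand 17 mm ahead of it and the grasp point (between the pads) lies 2 mm behind it (robot.nose_length is the distance from the TCP to the fingertips, in m); z points along the fingers, y is the line along which they close (so a half turn about z gives the same grasp; the last joint's range is limited). The gripper opens to 87 mm and grips with 3 to 60 N. Pads are 19 mm wide; open, the fingers measure 117 mm over their backs; the gripper's body (75 mm by 190 mm) begins 51 mm behind the grasp point.
Start: joints at [-1.379, 0.527, 1.433, -0, 1.181, -0.178], TCP at [0.226, -0.582, 0.24] pointing down, gripper open.
Joint ranges: [-3.08, 3.08], [-0.75, 2.2], [0.22, 2.44], [-1.43, 4.57], [0, 2.65], [-2.85, 2.85]. Speed limits (rad/s): [2.79, 2.79, 3.14, 3.14, 3.14, 3.14].

### API

Orientations are given as a unit quaternion [x, y, z, w].
In Python, from rig import robot, cams gives the robot as it stands.
- The arm moves only by the shell command python3 -m pendant 'ROWS' [FORCE]. ROWS is JSON, a list of rows, each an object with "jaw": the opening, from 0 (shut) to 1 (fully open); "linear": the shift along the tool's x, y, z in cm, a list of three; "twist": the turn about the tool's z in degrees. A call has 1 to 12 rows; each row shifts and turns the commanded pose from where the row before left it, along the tool's axes as they then stand; what a row does not reach is not made up. A row lasts 1/12 s, in which the tool goes at most 41.7 mm and 7.16 degrees, less where a joint would pass 70% of its speed; a pose out of reach is approached as far as the arm can. A call is refused whole if a number of a shift passes 4.17 or a number of a turn 7.16, either way. A call with a gripper value outside its range is refused whole. The fingers move at their own pace and stop on an object; FORCE is the grip in N (left out, the last holds). Time passes only in rows, so rows that do not move let the fingers close. It gives the time, the measured TCP pose, the force, the opening and the grip force at its end, in the units of the state.
- robot.get_obs(): the state, without advancing time (a new reading comes with each control period).
- cams.camera(name): name is "scene" or "top" or "wrist"; returns a dict with "color" (480x640x3 uint8, blue, green, red), "depth" (480x640 float32, m along the optical axis (not along the pixel's ray), 0 where there is no reading), "fov_y" (degrees; the focal length in pixels is half the picture's height over the tangent of half this angle, whatever the lens; pixels are square), "cx", "cy" (the principal point, pixels), "view" (4x4, takes a point from world to camera coordinates). Camera axes: x right, y down, z forward; pixel columns grow to the right and rows downward; lengths in m; the calibration is good to about 2 mm. A picture is of the moment at which its call begins.
- robot.hand_in(): hands the job in; it is judged then, once.
The state is a dict: "time": time; "q": joint angles; "joint_velocities": joint speeds; "joint_torque": joint torques, N m; "position": TCP position; "tool_rot": TCP orientation; "ft_force": force on the tool from outside, world axes, zero at the start; "moment": the same for the moment, N m; "grip_width": finger opening in m; "grip_force": force on a finger pad.
Only numpy, scipy, OpenCV 4.12 (cv2) and the standard library are available. Lean on these libraries where they do the work, as an engineer would, in place of code of your own. Each camera call takes 0.05 s, during which the arm holds its last target. There are 200 camera calls.

### The job

Pick up the green refillable canister, holding it gently because its thin plastic wall dents, stand it upright and centred on the round sprung pad of the charging dock and press it down until the pad is firmly against its stop, without leaning on it hard; keep it pressed for about a second. Then set the canister down softly, upright, on the round cork mat in the tray and let go, leaving the jar, spanner and pump where they are.

Things in the scene. Friction and masses are not known exactly. Their poses are not given: they have to be found in the camera images.
- canister: Loose green canister with black twist cap, 0.2-0.4 kg, upright. Body 52 mm in diameter, 82 mm tall, then a shoulder narrowing to the 35 mm wide cap, from 94 to 116 mm. Origin: centre of underside; z up its axis. It dents if a finger presses it with more than about 50 N (both together 100 N), or if its base is pushed against anything with more than 24 N.
- dock: Air charging dock, fixed: 120 mm square foot 12 mm thick, round grey housing 88 mm wide up to 52 mm, and a grey gauge block (45 x 50 mm, 62 mm tall) centred 78 mm from the axis on the dock's +x side. Origin: centre of the foot's underside, on the vertical axis of column and pad; z up.
- dock_collar (a point): Centre of the housing's top, 52 mm above the dock's origin. An aluminium column 72 mm wide rises here with a round black pad 64 mm wide. Its height was set by hand: the pad's top at rest is anywhere from 24 to 46 mm above this point. The sprung pad gives way at 4 N, needs 8 N at the end of its 10 mm travel, then meets a firm stop; 10 N or more holds it fully down.
- tray: Fixed black tray 150 x 260 mm (its x, y), walls 35 mm tall and 5 mm thick, floor 5 mm thick, with a 33 mm tall divider across its middle (along its x) making two bays, centred at y = +65 and -65 mm. Origin: centre of its underside.
- mat: Round cork mat, 84 mm in diameter, 4 mm thick, fixed on the floor of one of the tray's bays. Origin: centre of its underside; its top is 4 mm above it.
- core_jar: Loose frosted jar of spare valve cores with a metal cap, 52 mm in diameter, 55 mm tall, standing in the tray's other bay. Leave it alone. Origin: centre of its underside.
- spanner: Loose steel spanner, 180 mm long, lying flat on the shelf. Leave it alone. Origin: under its middle; x along its length.
- pump: Loose aluminium frame pump, 240 mm long, 26 mm thick, lying on the shelf. Leave it alone. Origin: under its middle; x along its length.
Not all that is in view belongs to the job. What is meant by the canister is not orange, and is the smaller of those in its own colour.

How it is judged:
On the way:
1. the canister stands upright and centred on the dock's pad (12 mm, 8 degrees) and holds it fully down (a push of more than 9.5 N) for 0.6 s (contact force between canister and dock above 9.5 N and horizontal distance between canister and dock below 0.012 m and z of canister in the frame of dock above 0.055 m and angle between canister's own z axis and vertical below 0.14 rad), for 0.6 s.
At the end, for the whole second after the job is handed in: The canister stands upright (within 5 degrees) on the mat in the tray, within 25 mm of its centre, released and at rest (horizontal distance between canister and mat below 0.025 m and z of canister in the frame of mat between 0.001 and 0.008 m and angle between canister's own z axis and vertical below 0.08 rad and linear speed of canister below 0.02 m/s and contact force between the fingers and canister below 0.1 N); the robot touches nothing.
It fails at once if the canister's wall is squeezed with more than 100 N in all (50 N a finger) (contact force between the fingers and canister above 100 N).
It fails at once if the canister is pushed onto the dock with more than 24 N (contact force between canister and dock above 24 N).
It fails at once if the canister is set on the mat, or strikes the tray, with more than 24 N (contact force between canister and mat above 24 N or contact force between canister and tray above 24 N).
It fails at once if the canister is tipped by more than 35 degrees (angle between canister's own z axis and vertical above 0.6 rad).
It fails at once if the jar, spanner or pump is moved by more than 20 mm (distance of any of core_jar, spanner, pump from where it was at the start of the episode above 0.02 m).
It also fails if it takes over 70 s, if anything falls off the work surface, if the arm or the gripper's body presses on something with over 40 N, if the wrist force passes 120 N, or if a joint passes its speed limit or range.

## Working session

There is one attempt and no reset: what is moved stays moved. The work goes in short steps, Python scripts to look and compute and a shell command to move; the robot and the scene stay as the last step left them, time stands still between calls to the robot, and variables do not carry over. Pictures are saved under pics/ and viewed, at most 10 in all, crops included, and the job is handed in when it is done.

```bash
ls; mkdir -p pics; cat > h.py <<'E'
import numpy as np, cv2
from rig import robot, cams
def grab(n):
    c=cams.camera(n); c['f']=240/np.tan(np.radians(c['fov_y'])/2); c['T']=np.linalg.inv(c['view']); return c
def cloud(c):
    v,u=np.mgrid[:480,:640]; d=c['depth']
    p=np.stack([(u-c['cx'])/c['f']*d,(v-c['cy'])/c['f']*d,d,np.ones_like(d)],-1)
    P=(p@c['T'].T)[...,:3]; P[d==0]=np.nan; return P
def ray(c,u,v,z):
    d=c['T'][:3,:3]@np.array([(u-c['cx'])/c['f'],(v-c['cy'])/c['f'],1]); o=c['T'][:3,3]
    return o+d*(z-o[2])/d[2]
E
python3 - <<'E'
from h import *
for n in('scene','top'):
    c=grab(n); cv2.imwrite(f'pics/{n}0.png',c['color']); np.save(f'/tmp/{n}.npy',cloud(c)); print(n,c['T'][:3,3],c['fov_y'],(c['depth']==0).mean())
print(robot.get_obs())
E
```

```text
pics
scene [1.09345687 0.28306704 0.96203264] 49.20353986863647 0.004059244791666666
top [0.51843566 0.00687999 0.96814461] 48.556929689622834 0.003961588541666667
{'time': 0.1, 'q': array([-1.37848219e+00,  5.28399066e-01,  1.43376581e+00, -7.32103154e-06,
        1.18140703e+00, -1.78495489e-01]), 'joint_velocities': array([-0.00168585, -0.0025787 , -0.00273695, -0.00026794, -0.00058345,
       -0.0001749 ]), 'joint_torque': array([ 1.75202069e-05, -4.40985346e+01, -1.77150714e+01,  6.35750033e-02,
        5.34232333e-02, -5.05066657e-05]), 'position': array([ 0.22638809, -0.58188651,  0.23865623]), 'tool_rot': array([ 9.82860968e-01,  1.84345701e-01, -1.02226138e-05, -9.89577159e-04]), 'ft_force': array([ 0.69214388, -0.17221284,  0.31492346]), 'moment': array([-0.03280491,  0.03776577, -0.00597491]), 'grip_force': 0.0, 'grip_width': 0.08718043142135735}
```

View pics/scene0.png

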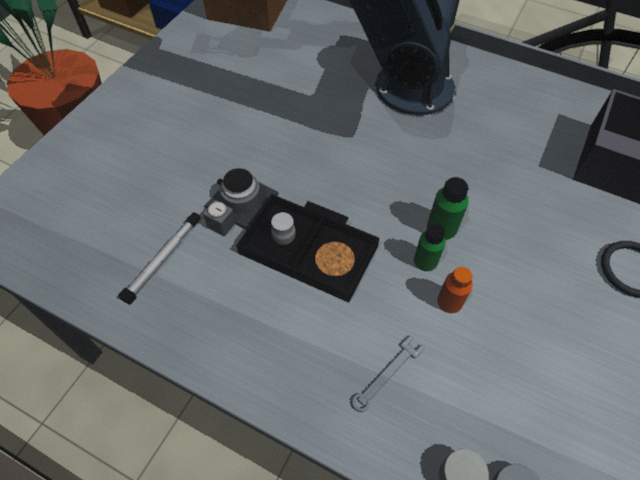

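View pics/top0.png

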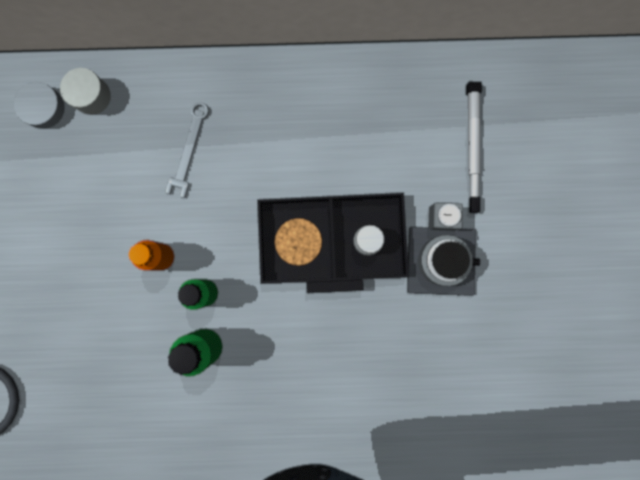

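```bash
python3 - <<'E'
from h import *
from scipy.spatial.transform import Rotation as R
o=robot.get_obs(); print('R',R.from_quat(o['tool_rot']).as_matrix().round(3).tolist())
im={n:cv2.imread(f'pics/{n}0.png') for n in('scene','top')}; P={n:np.load(f'/tmp/{n}.npy') for n in im}
def fit(n,m,lbl,z0=None):
    q=P[n][m]; q=q[~np.isnan(q).any(1)]
    if z0 is not None:q=q[(q[:,2]>z0[0])&(q[:,2]<z0[1])]
    (x,y),r=cv2.minEnclosingCircle(q[:,:2].astype(np.float32))
    print(n,lbl,len(q),'mean',q.mean(0).round(4),'med z',np.median(q[:,2]).round(4),'zmax',np.percentile(q[:,2],98).round(4),'circ',round(x,4),round(y,4),round(r,4))
for n in im:
    hsv=cv2.cvtColor(im[n],cv2.COLOR_BGR2HSV)
    for nm,lo,hi in(('green',(50,100,30),(75,255,255)),('orange/cork',(4,100,80),(22,255,255))):
        k,l,s,c=cv2.connectedComponentsWithStats(cv2.inRange(hsv,lo,hi))
        for i in range(1,k):
            if s[i,4]>150 and P[n][l==i][:,2].max()>-.02: print(c[i].round(),s[i].tolist()); fit(n,l==i,nm)
# top view regions by height
T=P['top']; v,u=np.mgrid[:480,:640]
def reg(u0,u1,v0,v1): return (u>=u0)&(u<u1)&(v>=v0)&(v<v1)
B=reg(405,485,200,300)
h,e=np.histogram(T[B][:,2],bins=np.arange(0,.13,.004)); print([(round(a,3),int(b)) for a,b in zip(e,h) if b>15])
fit('top',B,'pad',(.07,.12)); fit('top',B,'housing',(.047,.057)); fit('top',B,'block',(.057,.068)); fit('top',B,'foot',(.008,.016))
fit('top',reg(340,395,215,262),'jar',(.05,.07)); 
fit('top',reg(160,220,335,380),'bigcap',(.12,.25)); fit('top',reg(175,205,280,308),'smallcap',(.108,.125)); fit('top',reg(125,180,235,275),'orangecap',(.09,.2))
t=reg(250,412,185,290); fit('top',t,'traywall',(.03,.04))
q=T[t]; q=q[(q[:,2]>.03)&(q[:,2]<.04)]; print(cv2.minAreaRect(q[:,:2].astype(np.float32)))
cv2.imwrite('pics/crop.png',cv2.resize(im['scene'][170:320,390:490],None,fx=4,fy=4,interpolation=2))
E
```

```text
R [[0.932, 0.362, -0.0], [0.362, -0.932, 0.002], [0.0, -0.002, -1.0]]
[(np.float64(0.0), 1734), (np.float64(0.004), 203), (np.float64(0.008), 465), (np.float64(0.012), 1583), (np.float64(0.016), 233), (np.float64(0.02), 120), (np.float64(0.024), 48), (np.float64(0.028), 32), (np.float64(0.032), 86), (np.float64(0.036), 140), (np.float64(0.04), 78), (np.float64(0.044), 33), (np.float64(0.048), 207), (np.float64(0.052), 603), (np.float64(0.056), 241), (np.float64(0.06), 514), (np.float64(0.064), 119), (np.float64(0.076), 398), (np.float64(0.08), 722), (np.float64(0.084), 20)]
top pad 1140 mean [ 0.5379 -0.2046  0.0806] med z 0.0806 zmax 0.0839 circ 0.538 -0.2049 0.0319
top housing 921 mean [ 0.5605 -0.2008  0.0535] med z 0.0537 zmax 0.0567 circ 0.5673 -0.2063 0.073
top block 769 mean [ 0.5866 -0.2013  0.062 ] med z 0.0623 zmax 0.0659 circ 0.5695 -0.2061 0.0695
top foot 2048 mean [ 0.5367 -0.1985  0.0132] med z 0.0133 zmax 0.0158 circ 0.5604 -0.2064 0.1
top jar 581 mean [ 0.5773 -0.0734  0.0612] med z 0.0614 zmax 0.0646 circ 0.5776 -0.0733 0.0234
top bigcap 934 mean [0.3978 0.2204 0.1471] med z 0.1517 zmax 0.155 circ 0.3966 0.2227 0.0265
top smallcap 406 mean [0.492  0.2224 0.1172] med z 0.1174 zmax 0.1205 circ 0.492 0.2229 0.0189
top orangecap 575 mean [0.5582 0.298  0.1107] med z 0.1164 zmax 0.1202 circ 0.5592 0.3014 0.0223
top traywall 2233 mean [ 0.5646 -0.0135  0.036 ] med z 0.0362 zmax 0.0394 circ 0.5825 -0.0096 0.1489
((0.5742076635360718, -0.009905770421028137), (0.16796360909938812, 0.260307639837265), 1.1727968454360962)
```

View pics/crop.png

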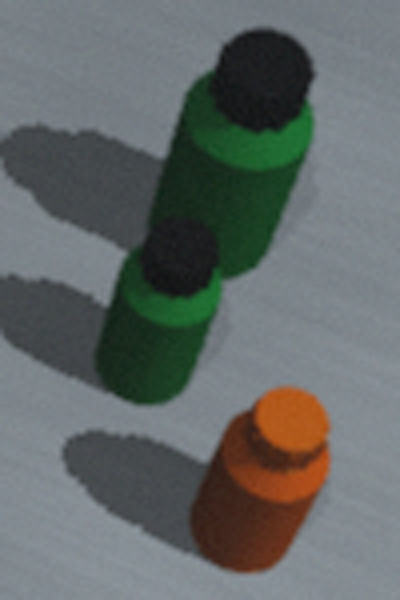

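The scene picture has three candidates: small green (430,250), large green (450,210) and orange (455,292). The crop confirms that the small green one, with its black cap, is the canister. Mat is at (335,259), dock pad at (238,180), jar at (283,228).

```bash
python3 -m pendant '[{"jaw":1,"linear":[0,0,0],"twist":7.1},{"jaw":1,"linear":[0,0,0],"twist":7.1},{"jaw":1,"linear":[0,0,0],"twist":7.0},{"jaw":1,"linear":[1.2,-3.6,0],"twist":0},{"jaw":1,"linear":[1.2,-3.6,0],"twist":0},{"jaw":1,"linear":[1.2,-3.6,0],"twist":0},{"jaw":1,"linear":[1.2,-3.6,0],"twist":0},{"jaw":1,"linear":[1.2,-3.6,0],"twist":0},{"jaw":1,"linear":[1.2,-3.6,0],"twist":0},{"jaw":1,"linear":[1.2,-3.6,0],"twist":0},{"jaw":1,"linear":[1.2,-3.6,0],"twist":0},{"jaw":1,"linear":[1.2,-3.6,0],"twist":0}]'
python3 - <<'E'
from h import *
from scipy.spatial.transform import Rotation as R
for n,box in(('top',(260,330,205,280)),('scene',(300,370,230,290))):
    im=cv2.imread(f'pics/{n}0.png'); P=np.load(f'/tmp/{n}.npy'); hsv=cv2.cvtColor(im,cv2.COLOR_BGR2HSV)
    m=cv2.inRange(hsv,(4,90,60),(24,255,255)); k=np.zeros_like(m); k[box[2]:box[3],box[0]:box[1]]=1; m=m*k
    c=max(cv2.findContours(m,0,2)[0],key=cv2.contourArea)
    C=grab(n); w=np.array([ray(C,*p[0],.009) for p in c])[:,:2].astype(np.float32)
    print(n,'mat',cv2.fitEllipse(w),np.nanmedian(P[m>0],0).round(4))
P=np.load('/tmp/scene.npy').reshape(-1,3)
for nm,x,y,r,z in(('cap',.492,.2224,.03,(.111,.125)),('pad',.538,-.2046,.045,(.074,.09))):
    s=P[(np.hypot(P[:,0]-x,P[:,1]-y)<r)&(P[:,2]>z[0])&(P[:,2]<z[1])]; print(nm,len(s),cv2.minEnclosingCircle(s[:,:2].astype(np.float32)),s.mean(0),np.median(s[:,2]))
print(R.from_quat(robot.get_obs()['tool_rot']).as_matrix().round(4).tolist())
E
```

```text
time: 1.1
position: [0.3342, -0.2565, 0.2394]
tool_rot: [1.0, 0.0, -0.0, -0.0]
ft_force: [0.9, 0.5, -1.3]
grip_width: 0.0871
grip_force: 0.0
top mat ((0.5790261030197144, 0.051704246550798416), (0.08580241352319717, 0.08611355721950531), 67.9364013671875) [0.5788 0.0516 0.0105]
scene mat ((0.5786278247833252, 0.051782816648483276), (0.08308835327625275, 0.08439672738313675), 130.7318115234375) [0.5799 0.0524 0.0102]
cap 240 ((0.49158334732055664, 0.22258469462394714), 0.018694914877414703) [0.49297441 0.22264982 0.11667344] 0.1168853338581054
pad 557 ((0.5370548367500305, -0.20617924630641937), 0.033220913261175156) [ 0.53894131 -0.20547613  0.08016481] 0.08021065012920847
[[1.0, 0.0064, -0.0026], [0.0064, -1.0, 0.0055], [-0.0026, -0.0055, -1.0]]
```

```bash
python3 -m pendant '[{"jaw":1,"linear":[1.3,-3.9,0],"twist":0},{"jaw":1,"linear":[1.3,-3.9,0],"twist":0},{"jaw":1,"linear":[1.3,-3.9,0],"twist":0},{"jaw":1,"linear":[1.3,-3.9,0],"twist":0},{"jaw":1,"linear":[1.3,-3.9,0],"twist":0},{"jaw":1,"linear":[1.3,-3.9,0],"twist":0},{"jaw":1,"linear":[1.3,-3.9,0],"twist":0},{"jaw":1,"linear":[1.3,-3.9,0],"twist":0},{"jaw":1,"linear":[1.3,-3.9,0],"twist":0},{"jaw":1,"linear":[1.3,-3.9,0],"twist":0},{"jaw":1,"linear":[1.3,-3.9,0],"twist":0},{"jaw":1,"linear":[1.3,-3.9,0],"twist":0}]'
python3 -m pendant '[{"jaw":1,"linear":[0,0,0],"twist":0},{"jaw":1,"linear":[0,0,0],"twist":0}]'
python3 - <<'E'
from h import *
from scipy.spatial.transform import Rotation as R
print(R.from_quat(robot.get_obs()['tool_rot']).as_matrix().round(4).tolist())
c=grab('wrist'); P=cloud(c); cv2.imwrite('pics/w1.png',c['color'])
s=P.reshape(-1,3); s=s[(np.hypot(s[:,0]-.492,s[:,1]-.2225)<.035)&(s[:,2]>.108)&(s[:,2]<.125)]
if len(s): print(len(s),cv2.minEnclosingCircle(s[:,:2].astype(np.float32)),s.mean(0))
E
```

```text
time: 2.2
position: [0.4906, 0.2114, 0.2393]
tool_rot: [1.0, 0.0, 0.0, 0.0]
ft_force: [1.4, -1.1, 0.5]
grip_width: 0.0871
grip_force: 0.0
time: 2.37
position: [0.4905, 0.2111, 0.239]
tool_rot: [1.0, 0.002, 0.0, 0.0]
ft_force: [-0.3, -0.9, -0.8]
grip_width: 0.0869
grip_force: 0.0
[[1.0, 0.0046, 0.0001], [0.0046, -1.0, -0.0004], [0.0001, 0.0004, -1.0]]
1949 ((0.4913454055786133, 0.22166499495506287), 0.018696408718824387) [0.49250756 0.22155452 0.11484037]
```

View pics/w1.png

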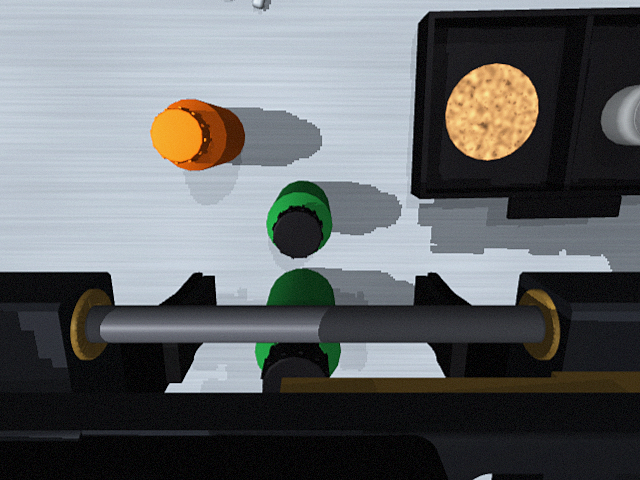

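```bash
python3 -m pendant '[{"jaw":1,"linear":[0.15,-1.1,2],"twist":0},{"jaw":1,"linear":[0,0,2],"twist":0},{"jaw":1,"linear":[0,0,2],"twist":0},{"jaw":1,"linear":[0,0,2],"twist":0},{"jaw":1,"linear":[0,0,0],"twist":0},{"jaw":1,"linear":[0,0,0],"twist":0}]'
python3 -c "
from h import *
c=grab('wrist');print(c['T'].round(3))"
```

```text
time: 2.92
position: [0.4906, 0.2188, 0.1589]
tool_rot: [1.0, -0.001, -0.002, 0.001]
ft_force: [0.1, 0.3, 0.1]
grip_width: 0.087
grip_force: 0.0
[[-0.002 -0.967 -0.254  0.559]
 [-1.     0.003 -0.002  0.218]
 [ 0.003  0.254 -0.967  0.303]
 [ 0.     0.     0.     1.   ]]
```

```bash
python3 -m pendant '[{"jaw":1,"linear":[0.1,-0.3,0],"twist":0},{"jaw":1,"linear":[0,0,2],"twist":0},{"jaw":1,"linear":[0,0,2],"twist":0},{"jaw":1,"linear":[0,0,2],"twist":0},{"jaw":1,"linear":[0,0,2],"twist":0},{"jaw":1,"linear":[0,0,1],"twist":0},{"jaw":1,"linear":[0,0,0],"twist":0},{"jaw":1,"linear":[0,0,0],"twist":0}]'
```

```text
time: 3.63
position: [0.4929, 0.2238, 0.0702]
tool_rot: [1.0, 0.0, 0.0, -0.0]
ft_force: [0.2, 0.4, 0.0]
grip_width: 0.0874
grip_force: 0.0
```

```bash
python3 -m pendant '[{"jaw":0.5,"linear":[0,0,0],"twist":0},{"jaw":0.5,"linear":[0,0,0],"twist":0},{"jaw":0.5,"linear":[0,0,0],"twist":0},{"jaw":0.5,"linear":[0,0,0],"twist":0},{"jaw":0.5,"linear":[0,0,0],"twist":0},{"jaw":0.5,"linear":[0,0,0],"twist":0},{"jaw":0.5,"linear":[0,0,0],"twist":0},{"jaw":0.5,"linear":[0,0,0],"twist":0}]' 12
```

```text
time: 4.3
position: [0.4925, 0.2237, 0.0697]
tool_rot: [1.0, 0.0, 0.0, 0.0]
ft_force: [0.1, -0.9, 1.8]
grip_width: 0.0516
grip_force: 12.0
```

```bash
python3 -m pendant '[{"jaw":0.3,"linear":[0,0,0],"twist":0},{"jaw":0.3,"linear":[0,0,0],"twist":0},{"jaw":0.3,"linear":[0,0,0],"twist":0},{"jaw":0.3,"linear":[0,0,0],"twist":0}]' 28
```

```text
time: 4.63
position: [0.4924, 0.2236, 0.0697]
tool_rot: [1.0, 0.0, 0.0, 0.0]
ft_force: [-0.6, -1.7, 4.6]
grip_width: 0.0511
grip_force: 28.0
```

```bash
python3 -m pendant '[{"jaw":0.3,"linear":[0,0,-0.5],"twist":0},{"jaw":0.3,"linear":[0,0,-1],"twist":0},{"jaw":0.3,"linear":[0,0,-1.5],"twist":0},{"jaw":0.3,"linear":[0,0,-2],"twist":0},{"jaw":0.3,"linear":[0,0,-2],"twist":0},{"jaw":0.3,"linear":[0,0,-2],"twist":0},{"jaw":0.3,"linear":[0,0,-1.5],"twist":0},{"jaw":0.3,"linear":[0,0,-1],"twist":0},{"jaw":0.3,"linear":[0,0,-0.5],"twist":0},{"jaw":0.3,"linear":[0,0,0],"twist":0},{"jaw":0.3,"linear":[0,0,0],"twist":0},{"jaw":0.3,"linear":[0,0,0],"twist":0}]'
```

```text
time: 5.63
position: [0.4915, 0.2235, 0.1885]
tool_rot: [1.0, 0.0, -0.001, 0.0]
ft_force: [-0.2, 0.0, -3.4]
grip_width: 0.0511
grip_force: 28.0
```

```bash
python3 -m pendant '[{"jaw":0.3,"linear":[0.1,1,0],"twist":0},{"jaw":0.3,"linear":[0.2,2,0],"twist":0},{"jaw":0.3,"linear":[0.3,3,0],"twist":0},{"jaw":0.3,"linear":[0.4,3.5,0],"twist":0},{"jaw":0.3,"linear":[0.4,3.5,0],"twist":0},{"jaw":0.3,"linear":[0.4,3.5,0],"twist":0},{"jaw":0.3,"linear":[0.4,3.5,0],"twist":0},{"jaw":0.3,"linear":[0.4,3.5,0],"twist":0},{"jaw":0.3,"linear":[0.4,3.5,0],"twist":0},{"jaw":0.3,"linear":[0.4,3.5,0],"twist":0},{"jaw":0.3,"linear":[0.4,3.5,0],"twist":0},{"jaw":0.3,"linear":[0.4,3.5,0],"twist":0}]'
python3 -m pendant '[{"jaw":0.3,"linear":[0.2,2,0],"twist":0},{"jaw":0.3,"linear":[0.2,1.3,0],"twist":0},{"jaw":0.3,"linear":[0,1,0],"twist":0},{"jaw":0.3,"linear":[0,0,0],"twist":0},{"jaw":0.3,"linear":[0,0,0],"twist":0},{"jaw":0.3,"linear":[0,0,0],"twist":0},{"jaw":0.3,"linear":[0,0,0],"twist":0}]'
python3 - <<'E'
from h import *
from scipy.spatial.transform import Rotation as R
o=robot.get_obs();print(o['position'],R.from_quat(o['tool_rot']).as_matrix().round(4).tolist())
T=grab('top'); S=grab('scene'); cv2.imwrite('pics/s2.png',cv2.resize(S['color'][100:280,140:380],None,fx=3,fy=3))
for n,c in(('top',T),('scene',S)):
    P=cloud(c); m=cv2.inRange(cv2.cvtColor(c['color'],cv2.COLOR_BGR2HSV),(50,90,25),(80,255,255))>0
    q=P[m]; q=q[(q[:,1]<0)&(q[:,2]>.1)]; print(n,len(q),q.min(0) if len(q) else '',q.max(0) if len(q) else '')
E
```

```text
time: 6.63
position: [0.5337, -0.1535, 0.1886]
tool_rot: [1.0, 0.0, -0.001, -0.0]
ft_force: [0.5, 0.2, -3.8]
grip_width: 0.0511
grip_force: 28.0
time: 7.22
position: [0.5383, -0.1925, 0.1894]
tool_rot: [1.0, 0.001, -0.0, -0.0]
ft_force: [0.2, 0.2, -3.2]
grip_width: 0.0512
grip_force: 28.0
[ 0.53829838 -0.1924766   0.18943033] [[1.0, 0.0026, -0.001], [0.0026, -1.0, 0.001], [-0.001, -0.001, -1.0]]
top 0  
scene 715 [ 0.51982303 -0.21448467  0.11993809] [ 0.57801999 -0.14995228  0.25210436]
```

View pics/s2.png

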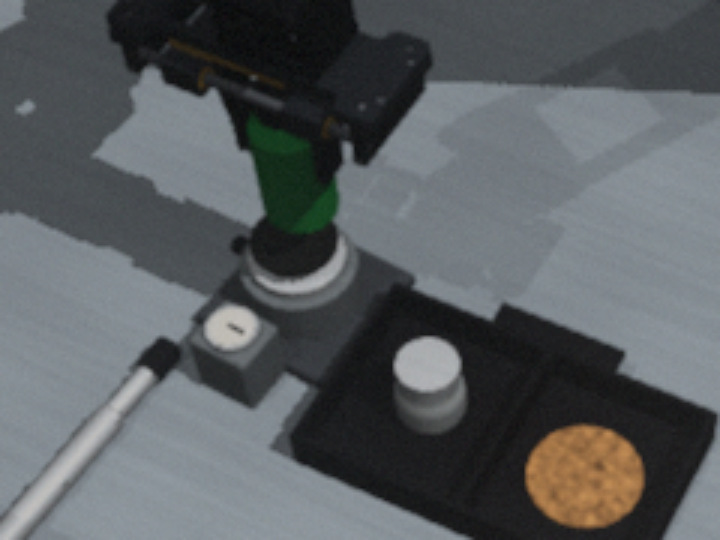

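```bash
python3 -m pendant '[{"jaw":0.3,"linear":[0,0.6,0],"twist":0},{"jaw":0.3,"linear":[0,0.6,0],"twist":0},{"jaw":0.3,"linear":[0,0,0],"twist":0},{"jaw":0.3,"linear":[0,0,0],"twist":0},{"jaw":0.3,"linear":[0,0,0],"twist":0}]'
cat > fit.py <<'E'
from h import *
from scipy.optimize import least_squares
import sys
o=robot.get_obs(); t=o['position']; print('tcp',t.round(4),'F',o['ft_force'].round(2))
c=grab('scene'); P=cloud(c); m=cv2.inRange(cv2.cvtColor(c['color'],cv2.COLOR_BGR2HSV),(50,90,25),(80,255,255))>0
q=P[m]; q=q[np.hypot(q[:,0]-t[0],q[:,1]-t[1])<.05]; b=t[2]-.07
print('zmin',np.percentile(q[:,2],1).round(4))
for lo,hi in((.003,.02),(.02,.035),(.003,.04)):
    s=q[(q[:,2]>b+lo)&(q[:,2]<b+hi)]
    r=least_squares(lambda p:np.hypot(s[:,0]-p[0],s[:,1]-p[1])-.026,t[:2],loss='soft_l1',f_scale=.002); print(len(s),r.x.round(4),np.sqrt(np.mean(r.fun**2)).round(4))
E
python3 fit.py
```

```text
time: 7.73
position: [0.5386, -0.2064, 0.1895]
tool_rot: [1.0, 0.0, -0.0, -0.0]
ft_force: [0.8, -0.1, -4.4]
grip_width: 0.0509
grip_force: 28.0
tcp [ 0.5386 -0.2064  0.1895] F [ 0.75 -0.12 -4.4 ]
zmin 0.0798
122 [ 0.5365 -0.2082] 0.0012
114 [ 0.5361 -0.208 ] 0.001
278 [ 0.5363 -0.208 ] 0.0012
```

```bash
python3 -m pendant '[{"jaw":0.3,"linear":[0.1,-0.2,0],"twist":0},{"jaw":0.3,"linear":[0,0,0.5],"twist":0},{"jaw":0.3,"linear":[0,0,1],"twist":0},{"jaw":0.3,"linear":[0,0,1],"twist":0},{"jaw":0.3,"linear":[0,0,0.6],"twist":0},{"jaw":0.3,"linear":[0,0,0.3],"twist":0},{"jaw":0.3,"linear":[0,0,0],"twist":0},{"jaw":0.3,"linear":[0,0,0],"twist":0},{"jaw":0.3,"linear":[0,0,0],"twist":0}]'; for i in 1; do python3 fit.py; done
```

```text
time: 8.53
position: [0.54, -0.2045, 0.1557]
tool_rot: [1.0, 0.0, 0.0, 0.0]
ft_force: [0.7, -0.5, -4.3]
grip_width: 0.051
grip_force: 28.0
tcp [ 0.54   -0.2045  0.1557] F [ 0.7  -0.5  -4.27]
zmin 0.0786
120 [ 0.5378 -0.2062] 0.001
107 [ 0.5379 -0.2061] 0.0011
260 [ 0.5379 -0.2061] 0.0011
```

```bash
python3 -m pendant '[{"jaw":0.3,"linear":[0,0,0.1],"twist":0},{"jaw":0.3,"linear":[0,0,0.1],"twist":0},{"jaw":0.3,"linear":[0,0,0.1],"twist":0},{"jaw":0.3,"linear":[0,0,0.1],"twist":0},{"jaw":0.3,"linear":[0,0,0.1],"twist":0},{"jaw":0.3,"linear":[0,0,0.1],"twist":0},{"jaw":0.3,"linear":[0,0,0.1],"twist":0},{"jaw":0.3,"linear":[0,0,0.1],"twist":0},{"jaw":0.3,"linear":[0,0,0],"twist":0},{"jaw":0.3,"linear":[0,0,0],"twist":0}]'
```

```text
time: 9.42
position: [0.5398, -0.2043, 0.1479]
tool_rot: [1.0, 0.0, 0.0, 0.0]
ft_force: [-0.2, 1.2, -0.3]
grip_width: 0.0512
grip_force: 28.0
```

```bash
python3 -m pendant '[{"jaw":0.3,"linear":[0,0,0.1],"twist":0},{"jaw":0.3,"linear":[0,0,0.1],"twist":0},{"jaw":0.3,"linear":[0,0,0.1],"twist":0},{"jaw":0.3,"linear":[0,0,0.1],"twist":0},{"jaw":0.3,"linear":[0,0,0.1],"twist":0},{"jaw":0.3,"linear":[0,0,0.1],"twist":0},{"jaw":0.3,"linear":[0,0,0],"twist":0},{"jaw":0.3,"linear":[0,0,0],"twist":0}]'
```

```text
time: 10.08
position: [0.5398, -0.2043, 0.1416]
tool_rot: [1.0, 0.0, 0.0, 0.0]
ft_force: [-0.4, -0.3, 2.1]
grip_width: 0.0512
grip_force: 28.0
```

```bash
python3 -m pendant '[{"jaw":0.3,"linear":[0,0,0.05],"twist":0},{"jaw":0.3,"linear":[0,0,0.05],"twist":0},{"jaw":0.3,"linear":[0,0,0.05],"twist":0},{"jaw":0.3,"linear":[0,0,0],"twist":0},{"jaw":0.3,"linear":[0,0,0],"twist":0}]'
```

```text
time: 10.5
position: [0.5398, -0.2043, 0.1401]
tool_rot: [1.0, 0.0, 0.0, 0.0]
ft_force: [-1.2, 1.6, 3.6]
grip_width: 0.0508
grip_force: 28.0
```

```bash
python3 -m pendant '[{"jaw":0.3,"linear":[0,0,0.04],"twist":0},{"jaw":0.3,"linear":[0,0,0],"twist":0}]' | grep -E "pos|force:"; python3 -m pendant '[{"jaw":0.3,"linear":[0,0,0.04],"twist":0},{"jaw":0.3,"linear":[0,0,0],"twist":0}]'| grep -E "pos|force:"
```

```text
position: [0.5398, -0.2043, 0.1397]
ft_force: [-1.2, 1.0, 3.6]
grip_force: 28.0
position: [0.5398, -0.2043, 0.1393]
ft_force: [-1.4, 0.4, 3.7]
grip_force: 28.0
```

```bash
python3 -m pendant '[{"jaw":0.3,"linear":[0,0,0.03],"twist":0},{"jaw":0.3,"linear":[0,0,0],"twist":0}]' | grep -E "pos|force:"; python3 -m pendant '[{"jaw":0.3,"linear":[0,0,0],"twist":0}]'| grep -E "pos|force:"
```

```text
position: [0.5397, -0.2043, 0.1389]
ft_force: [-0.8, 1.1, 3.9]
grip_force: 28.0
position: [0.5398, -0.2043, 0.139]
ft_force: [-0.5, 0.5, 4.0]
grip_force: 28.0
```

```bash
python3 -m pendant '[{"jaw":0.3,"linear":[0,0,0.03],"twist":0},{"jaw":0.3,"linear":[0,0,0],"twist":0}]' | grep -E "pos|force:"; python3 -m pendant '[{"jaw":0.3,"linear":[0,0,0.03],"twist":0},{"jaw":0.3,"linear":[0,0,0],"twist":0}]'| grep -E "pos|force:"
```

```text
position: [0.5398, -0.2042, 0.1389]
ft_force: [-0.3, 0.6, 5.9]
grip_force: 28.0
position: [0.5398, -0.2043, 0.1389]
ft_force: [-1.6, 1.0, 6.0]
grip_force: 28.0
```

```bash
python3 -m pendant '[{"jaw":0.3,"linear":[0,0,0.02],"twist":0},{"jaw":0.3,"linear":[0,0,0],"twist":0}]' | grep -E "pos|force:"; python3 -m pendant '[{"jaw":0.3,"linear":[0,0,0],"twist":0}]'| grep -E "pos|force:"
```

```text
position: [0.5398, -0.2043, 0.1389]
ft_force: [-1.4, 1.8, 7.3]
grip_force: 28.0
position: [0.5398, -0.2043, 0.1389]
ft_force: [-0.2, 0.7, 7.1]
grip_force: 28.0
```

```bash
python3 -m pendant '[{"jaw":0.3,"linear":[0,0,0.03],"twist":0},{"jaw":0.3,"linear":[0,0,0],"twist":0}]' | grep -E "pos|force:"; python3 -m pendant '[{"jaw":0.3,"linear":[0,0,0.03],"twist":0},{"jaw":0.3,"linear":[0,0,0],"twist":0}]'| grep -E "pos|force:"
```

```text
position: [0.5399, -0.2043, 0.1388]
ft_force: [-1.5, 1.1, 9.7]
grip_force: 28.0
position: [0.5399, -0.2043, 0.1388]
ft_force: [-2.8, 1.5, 10.9]
grip_force: 28.0
```

```bash
python3 -m pendant '[{"jaw":0.3,"linear":[0,0,0],"twist":0},{"jaw":0.3,"linear":[0,0,0],"twist":0},{"jaw":0.3,"linear":[0,0,0],"twist":0},{"jaw":0.3,"linear":[0,0,0],"twist":0},{"jaw":0.3,"linear":[0,0,0],"twist":0},{"jaw":0.3,"linear":[0,0,0],"twist":0}]' | grep -E "pos|force:"; python3 -m pendant '[{"jaw":0.3,"linear":[0,0,0],"twist":0},{"jaw":0.3,"linear":[0,0,0],"twist":0},{"jaw":0.3,"linear":[0,0,0],"twist":0},{"jaw":0.3,"linear":[0,0,0],"twist":0},{"jaw":0.3,"linear":[0,0,0],"twist":0},{"jaw":0.3,"linear":[0,0,0],"twist":0}]' | grep -E "pos|force:"; python3 fit.py
```

```text
position: [0.5399, -0.2043, 0.1388]
ft_force: [-2.9, 1.1, 11.8]
grip_force: 28.0
position: [0.5399, -0.2043, 0.1388]
ft_force: [-2.4, 1.7, 10.7]
grip_force: 28.0
tcp [ 0.5399 -0.2043  0.1388] F [-2.4   1.75 10.67]
zmin 0.0692
120 [ 0.5373 -0.2054] 0.0011
105 [ 0.5377 -0.2059] 0.0009
254 [ 0.5374 -0.2056] 0.0011
```

```bash
python3 -m pendant '[{"jaw":0.3,"linear":[0,0,-0.2],"twist":0},{"jaw":0.3,"linear":[0,0,-0.4],"twist":0},{"jaw":0.3,"linear":[0,0,-0.8],"twist":0},{"jaw":0.3,"linear":[0,0,-1.2],"twist":0},{"jaw":0.3,"linear":[0,0,-1.4],"twist":0},{"jaw":0.3,"linear":[0,0,-1.2],"twist":0},{"jaw":0.3,"linear":[0,0,-0.8],"twist":0},{"jaw":0.3,"linear":[0,0,0],"twist":0}]' | grep -E "pos|force:"
python3 -m pendant '[{"jaw":0.3,"linear":[0.2,-1,0],"twist":0},{"jaw":0.3,"linear":[0.3,-2,0],"twist":0},{"jaw":0.3,"linear":[0.5,-3,0],"twist":0},{"jaw":0.3,"linear":[0.5,-3,0],"twist":0},{"jaw":0.3,"linear":[0.5,-3,0],"twist":0},{"jaw":0.3,"linear":[0.5,-3,0],"twist":0},{"jaw":0.3,"linear":[0.5,-3,0],"twist":0},{"jaw":0.3,"linear":[0.4,-3,0],"twist":0},{"jaw":0.3,"linear":[0.4,-2.4,0],"twist":0},{"jaw":0.3,"linear":[0.2,-1.6,0],"twist":0},{"jaw":0.3,"linear":[0.1,-0.7,0],"twist":0},{"jaw":0.3,"linear":[0,0,0],"twist":0}]' | grep -E "pos|force:"
python3 -m pendant '[{"jaw":0.3,"linear":[0,0,0],"twist":0},{"jaw":0.3,"linear":[0,0,0],"twist":0},{"jaw":0.3,"linear":[0,0,0],"twist":0}]'; python3 fit.py
```

```text
position: [0.5404, -0.2048, 0.1988]
ft_force: [-0.4, 0.6, -2.9]
grip_force: 28.0
position: [0.5795, 0.0549, 0.1964]
ft_force: [0.5, -0.3, -3.1]
grip_force: 28.0
time: 14.97
position: [0.5804, 0.0516, 0.1973]
tool_rot: [1.0, -0.0, -0.0, 0.0]
ft_force: [-0.2, -0.8, -4.2]
grip_width: 0.051
grip_force: 28.0
tcp [0.5804 0.0516 0.1973] F [-0.23 -0.76 -4.2 ]
zmin 0.1316
116 [0.5781 0.0498] 0.0008
120 [0.5782 0.0502] 0.0008
277 [0.5781 0.05  ] 0.0008
```

```bash
python3 -m pendant '[{"jaw":0.3,"linear":[0,-0.1,0.5],"twist":0},{"jaw":0.3,"linear":[0,0,1.2],"twist":0},{"jaw":0.3,"linear":[0,0,1.8],"twist":0},{"jaw":0.3,"linear":[0,0,1.8],"twist":0},{"jaw":0.3,"linear":[0,0,1.8],"twist":0},{"jaw":0.3,"linear":[0,0,1.6],"twist":0},{"jaw":0.3,"linear":[0,0,1.2],"twist":0},{"jaw":0.3,"linear":[0,0,0.7],"twist":0},{"jaw":0.3,"linear":[0,0,0.4],"twist":0},{"jaw":0.3,"linear":[0,0,0],"twist":0},{"jaw":0.3,"linear":[0,0,0],"twist":0},{"jaw":0.3,"linear":[0,0,0],"twist":0}]' | grep -E "pos|force:"
python3 -m pendant '[{"jaw":0.3,"linear":[0,0,0.1],"twist":0},{"jaw":0.3,"linear":[0,0,0.1],"twist":0},{"jaw":0.3,"linear":[0,0,0.1],"twist":0},{"jaw":0.3,"linear":[0,0,0],"twist":0},{"jaw":0.3,"linear":[0,0,0],"twist":0}]' | grep -E "pos|force:"
```

```text
position: [0.5813, 0.0537, 0.0885]
ft_force: [-0.2, 1.2, -3.8]
grip_force: 28.0
position: [0.5805, 0.0538, 0.0846]
ft_force: [-0.3, 0.3, -3.5]
grip_force: 28.0
```

```bash
python3 -m pendant '[{"jaw":0.3,"linear":[0,0,0.1],"twist":0},{"jaw":0.3,"linear":[0,0,0.1],"twist":0},{"jaw":0.3,"linear":[0,0,0.1],"twist":0},{"jaw":0.3,"linear":[0,0,0.1],"twist":0},{"jaw":0.3,"linear":[0,0,0],"twist":0},{"jaw":0.3,"linear":[0,0,0],"twist":0}]' | grep -E "pos|force:"
python3 -m pendant '[{"jaw":0.3,"linear":[0,0,0.05],"twist":0},{"jaw":0.3,"linear":[0,0,0],"twist":0}]' | grep -E "pos|force:"
```

```text
position: [0.5804, 0.0538, 0.0804]
ft_force: [0.8, -0.3, -3.5]
grip_force: 28.0
position: [0.5805, 0.0538, 0.08]
ft_force: [0.1, -0.2, -3.4]
grip_force: 28.0
```

```bash
python3 -m pendant '[{"jaw":0.3,"linear":[0,0,0.05],"twist":0},{"jaw":0.3,"linear":[0,0,0],"twist":0}]' | grep -E "pos|force:"
```

```text
position: [0.5805, 0.0538, 0.0795]
ft_force: [0.2, -1.0, -5.1]
grip_force: 28.0
```

```bash
python3 -m pendant '[{"jaw":0.3,"linear":[0,0,0.05],"twist":0},{"jaw":0.3,"linear":[0,0,0],"twist":0}]' | grep -E "pos|force:"; python3 -m pendant '[{"jaw":0.3,"linear":[0,0,0.03],"twist":0},{"jaw":0.3,"linear":[0,0,0],"twist":0}]' | grep -E "pos|force:"
```

```text
position: [0.5805, 0.0538, 0.079]
ft_force: [0.1, 0.3, -4.2]
grip_force: 28.0
position: [0.5805, 0.0538, 0.0788]
ft_force: [0.2, -0.1, -3.9]
grip_force: 28.0
```

```bash
python3 -m pendant '[{"jaw":0.3,"linear":[0,0,0.03],"twist":0},{"jaw":0.3,"linear":[0,0,0],"twist":0}]' | grep -E "pos|force:"
```

```text
position: [0.5806, 0.0538, 0.0788]
ft_force: [-0.0, 0.3, -0.2]
grip_force: 28.0
```

```bash
python3 -m pendant '[{"jaw":0.65,"linear":[0,0,0],"twist":0},{"jaw":0.75,"linear":[0,0,0],"twist":0},{"jaw":0.9,"linear":[0,0,0],"twist":0},{"jaw":1,"linear":[0,0,0],"twist":0},{"jaw":1,"linear":[0,0,0],"twist":0},{"jaw":1,"linear":[0,0,0],"twist":0},{"jaw":1,"linear":[0,0,0],"twist":0},{"jaw":1,"linear":[0,0,0],"twist":0}]'
python3 -m pendant '[{"jaw":1,"linear":[0,0,-0.5],"twist":0},{"jaw":1,"linear":[0,0,-1],"twist":0},{"jaw":1,"linear":[0,0,-2],"twist":0},{"jaw":1,"linear":[0,0,-2.5],"twist":0},{"jaw":1,"linear":[0,0,-2.5],"twist":0},{"jaw":1,"linear":[0,0,-2.5],"twist":0},{"jaw":1,"linear":[0,0,-2],"twist":0},{"jaw":1,"linear":[0,0,-1],"twist":0},{"jaw":1,"linear":[0,0,0],"twist":0},{"jaw":1,"linear":[0,0,0],"twist":0},{"jaw":1,"linear":[0,0,0],"twist":0},{"jaw":1,"linear":[0,0,0],"twist":0}]'
python3 - <<'E'
from h import *
c=grab('scene'); cv2.imwrite('pics/s3.png',c['color']); P=cloud(c).reshape(-1,3)
s=P[(np.hypot(P[:,0]-.579,P[:,1]-.052)<.04)&(P[:,2]>.118)&(P[:,2]<.135)]; print(len(s),cv2.minEnclosingCircle(s[:,:2].astype(np.float32)),np.median(s[:,2]))
E
```

```text
time: 18.43
position: [0.5805, 0.0538, 0.0785]
tool_rot: [1.0, 0.0, 0.0, 0.0]
ft_force: [-0.5, -0.1, 0.9]
grip_width: 0.086
grip_force: 0.0
time: 19.43
position: [0.5794, 0.0539, 0.2168]
tool_rot: [1.0, 0.0, -0.002, -0.0]
ft_force: [-0.4, 0.7, -0.1]
grip_width: 0.087
grip_force: 0.0
247 ((0.5800776481628418, 0.05298793688416481), 0.018856441602110863) 0.12606536953101255
```

View pics/s3.png

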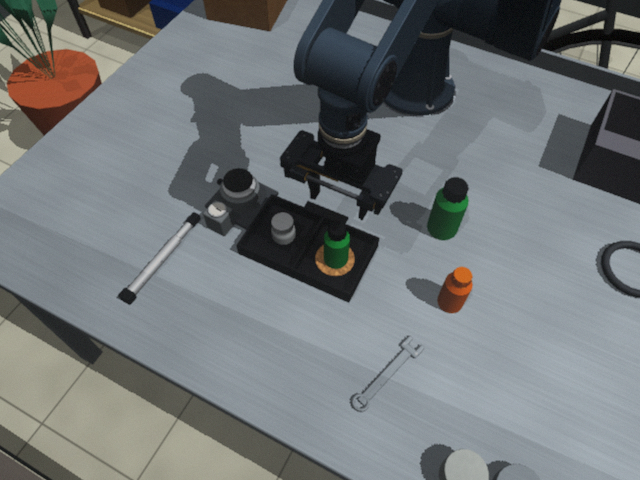

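The picture shows the canister upright on the mat at (336,248). The jar (283,228), spanner and pump haven't moved, and the gripper is clear of everything.

```bash
python3 -c "
from rig import robot
print(robot.hand_in())"
```

```text
the job is handed in; nothing more can be done
None
```

The job is handed in: I pressed the canister fully down on the dock pad at about 14 N for over a second, then set it upright and released it within about 2 mm of the mat's centre; the jar, spanner and pump look unmoved (the judge gave no verdict).

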